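# Set the tasting slicer's thickness dial and prove the gap with a gauge blade

## Task

Turn the slicer's thickness dial until its pointer stands at the long mark on the scale, which raises the gate. Then slide the narrow gauge blade flat along the bed, tip first, under the gate until the line across the blade is level with the gate's front face, and leave it lying there. Leave the wide gauge, the jars and the oil bottle where they are.

Things in the scene. Friction and masses are not known exactly. Their poses are not given: they have to be found in the camera images.
- slicer: Bench slicer, white and bare metal, fixed. Origin on the table under the dial axis; x = feed direction, into the gap. Bed 150 wide, top at z 30, from x -185 to +120. Two steel cheeks on it, x -50 to +50, with y -25 to +25 free between them; bridge 110 wide across them, top at z 100; motor housing behind, x +50 to +120, top at z 90. Gate: see mouth
- mouth (a point): Point on the bed surface, on the centre line, at the gate's front face (slicer x -65, y 0, z 30); x points into the gap. The gate is a steel plate 15 thick (slicer x -65 to -50), 110 wide, 50 high, in front of the cheeks. The dial raises it: its lower edge is 2 mm + 6 mm per rad of dial above the bed (11 mm at the long mark)
- dial (a joint): Thickness dial on top of the bridge: angle in rad, 0 to 2.2, grows clockwise seen from above. The long mark is at 1.50, the short ticks are 0.3 apart, from 0 to 2.1
- dial_grip (a point): On the dial axis, at the TCP height for gripping (slicer z 136). The dial is a black disc, radius 30, from z 105 to 113, with a grip bar across it 60 long, 14 thick, top at z 147. x of this frame points along the bar to the pointer end (white line from the axis to that end and down its face)
- dial_pointer (a point): Pointer end of the dial, 30 from the axis
- scale_mark (a point): The long mark on the scale plate, 42 from the dial axis towards the front (robot side) of the slicer; scale plate radius 48, top at slicer z 103
- narrow_gauge: The narrow gauge: flat steel blade 170 long, 40 wide, 7 thick (last 10 at the tip 28 wide), lying flat, with an upright dark steel grip fin on it. Origin on the blade's underside below the fin's centre; x points to the tip (blade from x -40 to +130), z up. Fin 44 long (x), 14 thick (y), from z 7 to 52. Mass about 0.3 kg, centre of mass near x +18
- narrow_gauge_line (a point): Centre of the dark line across the narrow blade, 60 from its tip (gauge x +70), at the height of the blade's underside
- wide_gauge: The wide gauge, same form and fin but blade 64 wide: to be left alone
- oil_bottle: Green glass oil bottle, diameter 56, 200 high, standing; origin under its centre; to be left alone
- small_jar: Amber jar, diameter 70, 90 high, standing; origin under its centre; to be left alone
- tall_jar: Glass jar, diameter 76, 130 high, standing; origin under its centre; to be left alone
Mind the look-alikes: they are no part of the job. What is shaped like the narrow_gauge but orange is not meant.

How it is judged:
By the outcome, as a careful person would: the job done as asked, in the order asked, and still so for the second after the job is handed in, with the robot touching nothing.
It also fails if it takes over 67 s, if anything falls off the work surface, if the arm or the gripper's body presses on something with over 40 N, if the wrist force passes 120 N, or if a joint passes its speed limit or range.

## Robot

A 7-joint arm with a two-finger parallel gripper is mounted at the origin on the work surface. World frame = base frame: x ahead of the robot, y to its left, z up, the work surface at z = 0. Lengths are in m, angles in rad, forces in N, time in s.
With the tool pointing down it reaches from about 0.4 to 0.85 m from the base axis. Payload 6.9 kg.
Tool frame: the origin (TCP) lies between the finger pads, 19 mm behind the fingertips; this is the grasp point; z points along the fingers, y is the line along which they close (so a half turn about z gives the same grasp; the last joint's range is limited). The gripper opens to 85 mm and grips with 20 to 120 N. Pads are 22 mm wide; open, the fingers measure 114 mm over their backs; the gripper's body (76 mm by 85 mm) begins 54 mm behind the grasp point. The pads swing forward as they close: fully open they stand 13 mm farther back than shut.
Start: joints at [-1.149, 0.507, -0.238, 1.5, 0.126, 1.149, -0.155], TCP at [0.195, 0.594, 0.25] pointing down, gripper open.
Joint ranges: [-3.08, 3.08], [-0.24, 2.05], [-1.43, 1.35], [0, 2.5], [-1.52, 4.66], [0.17, 1.96], [-2.89, 2.89]. Speed limits (rad/s): [2.39, 2.39, 3.14, 3.14, 3.14, 3.14, 3.14].

## Interface

Orientations are given as a unit quaternion [w, x, y, z].
In Python, from station import * gives the robot as it stands. The module is installed in compiled form; this text tells all that it offers.
- The arm moves only by the tool servo_tool, never from a script. Its argument "increments" is a list that holds one entry, the list of rows, each a list of 7 numbers: the shift along the tool's x, y, z in mm, then the turn, a rotation vector about the tool's x, y, z in degrees, then the finger opening in mm, from 0 to 85.4. In form: [[[x, y, z, rx, ry, rz, fingers], ...]]. A call has 1 to 8 rows; each row is the pose to reach, as a shift and turn from the pose commanded when the call began, along the tool's axes at that moment; what a row does not reach only later rows make up. A row lasts 1/8 s, in which the tool goes at most 62.5 mm and 10.7 degrees, less where a joint would pass 70% of its speed; a pose out of reach is approached as far as the arm can. A call with a gripper value outside its range is refused whole. The fingers move at their own pace and stop on an object; "force" is the grip in N (left out, the last holds). Time passes only in rows, so rows that repeat a pose let the fingers close. It gives the time, the measured TCP pose, the force, the opening and the grip force at its end, in the units of the state.
- read_state(): the state, without advancing time (a new reading comes with each control period).
- grab_frame(name): name is "scene" or "top" or "wrist"; returns the picture (420x560x3 uint8, blue, green, red); there is no depth.
- get_calibration(name): a dict with "fovy" (degrees; the focal length in pixels is half the picture's height over the tangent of half this angle, whatever the lens; pixels are square), "cx", "cy" (the principal point, pixels), "extrinsics" (4x4, takes a point from camera to world coordinates). Camera axes: x right, y down, z forward; pixel columns grow to the right and rows downward; lengths in m; the calibration is good to about 2 mm. The wrist camera is an equidistant fisheye: a pixel r from the principal point sees the ray r / f radians off the axis. A picture is of the moment at which its call begins: read the wrist's pose just before it. get_calibration takes no time and is no camera call; for the wrist camera it gives the pose at the moment of the call.
- job_done(): hands the job in; it is judged then, once.
Trained networks look in the newest picture that a camera, given by its name, has taken for a name from the list of things; names that differ only in an ending like _2 or _b are one class to them, and where a whole thing is asked for, a point or a joint stands for the part that bears it (a point fixed in the world has none). Each returns a list of dicts, best first, with "confidence" (0 to 1); they miss things now and then, are a little off and sometimes report something else, mostly with a low value. They report only what shows in the picture. A call takes as long as a camera call. They do not tell look-alikes from the thing itself.
- recognise(camera, target): "rect" ([centre column, centre row, width, height] in pixels, round what is visible of it).
- landmark_of(camera, target): "location" ([column, row] in pixels: a listed point, or the origin of a listed thing).
The state is a dict: "t": time; "qpos": joint angles; "qvel": joint speeds; "tau": joint torques, N m; "tcp_pos": TCP position; "tool_rot": TCP orientation; "ft_force": force on the tool from outside, world axes, zero at the start; "moment": the same for the moment, N m; "grip_width": finger opening in m; "grip_force": force on a finger pad.
Only numpy, scipy, OpenCV 4.12 (cv2) and the standard library are available. Lean on these libraries where they do the work, as an engineer would, in place of code of your own. Each camera call takes 0.05 s, during which the arm holds its last target. There are 200 camera calls.

## Working session

There is one attempt and no reset: what is moved stays moved. The work goes in short steps, Python scripts to look and compute and a tool call to move; the robot and the scene stay as the last step left them, time stands still between calls to the robot, and variables do not carry over. Pictures are saved under pics/ and viewed, at most 10 in all, crops included, and the job is handed in when it is done.

Besides the shell and the picture viewer there is one more tool, called after "Call:" in YAML: its name, and indented under it one key for each argument. servo_tool: Moves the arm, as the interface text tells. Its arguments: {"type":"object","properties":{"increments":{"type":"array","items":{"type":"array","items":{"type":"array","items":{"type":"number"}}}},"force":{"type":"number"}},"required":["increments"]}

```bash
mkdir -p pics
cat > h.py <<'E'
from station import *
import numpy as np, cv2
from scipy.spatial.transform import Rotation as R
def ray(cam,px,cal=None):
    c=cal or get_calibration(cam); E=np.array(c["extrinsics"]); f=210/np.tan(np.radians(c["fovy"])/2)
    u=np.array([px[0]-c["cx"],px[1]-c["cy"]])
    if cam=="wrist":
        r=np.hypot(*u); th=r/f; d=np.array([*(u/max(r,1e-9)*np.sin(th)),np.cos(th)])
    else: d=np.array([u[0]/f,u[1]/f,1])
    return E[:3,3],E[:3,:3]@d
def atz(cam,px,z,cal=None):
    o,d=ray(cam,px,cal); return o+d*(z-o[2])/d[2]
def proj(cam,P,cal=None):
    c=cal or get_calibration(cam); E=np.array(c["extrinsics"]); f=210/np.tan(np.radians(c["fovy"])/2)
    p=E[:3,:3].T@(np.array(P)-E[:3,3])
    if cam=="wrist":
        r=np.hypot(p[0],p[1]); k=f*np.arctan2(r,p[2])/max(r,1e-9)
    else: k=f/p[2]
    return np.array([c["cx"]+k*p[0],c["cy"]+k*p[1]])
def toolshift(dst,yaw=None):
    s=read_state(); q=s["tool_rot"]; r=R.from_quat([q[1],q[2],q[3],q[0]])
    return r.inv().apply(np.array(dst)-s["tcp_pos"])*1000
E
python3 - <<'E'
from h import *
np.set_printoptions(precision=4,suppress=True)
s=read_state(); print(s["t"],s["tcp_pos"],s["tool_rot"],s["grip_width"])
for c in ["scene","top"]:
    cv2.imwrite(f"pics/{c}0.png",grab_frame(c)); k=get_calibration(c); print(c,np.array(k["extrinsics"])[:3],k["fovy"])
    for t,z in [("mouth",.03),("dial_grip",.136),("dial_pointer",.147),("scale_mark",.103),("slicer",0),("narrow_gauge",0),("narrow_gauge_line",0),("wide_gauge",0),("oil_bottle",0),("small_jar",0),("tall_jar",0)]:
        for d in landmark_of(c,t)[:3]: print(t,np.round(d["location"],1),round(d["confidence"],2),atz(c,d["location"],z))
E
```

```text
0.0 [0.1946 0.5934 0.2491] [-0.0001  0.1577  0.9875 -0.0009] 0.08528605008057862
scene [[-0.3198  0.7633 -0.5613  1.346 ]
 [ 0.9474  0.2665 -0.1773  0.2358]
 [ 0.0142 -0.5884 -0.8084  1.2444]] 43.63775202229965
mouth [277.3 236.8] 0.83 [ 0.6021 -0.0168  0.03  ]
dial_grip [262.6 236.7] 0.86 [ 0.6789 -0.0298  0.136 ]
dial_pointer [255.9 234. ] 0.96 [ 0.6835 -0.0456  0.147 ]
scale_mark [273.6 225.7] 0.6 [ 0.6173 -0.0222  0.103 ]
scale_mark [182.  194.9] 0.55 [ 0.6037 -0.292   0.103 ]
slicer [263.6 262.9] 0.64 [ 0.6759 -0.0307  0.    ]
narrow_gauge [184.7 195.9] 0.61 [ 0.5375 -0.3305  0.    ]
narrow_gauge [179.6 151.6] 0.58 [ 0.3819 -0.4208  0.    ]
narrow_gauge_line [198.3 149. ] 0.8 [ 0.352  -0.3696  0.    ]
narrow_gauge_line [165.8 204.3] 0.6 [ 0.584  -0.3696  0.    ]
wide_gauge [425.2 245. ] 0.92 [0.4733 0.3775 0.    ]
oil_bottle [254.1 163.9] 0.65 [ 0.3517 -0.18    0.    ]
small_jar [361.6 188.3] 0.8 [0.3351 0.1607 0.    ]
small_jar [428.1 245.6] 0.64 [0.4726 0.3855 0.    ]
tall_jar [352.4 305. ] 0.81 [0.7184 0.2295 0.    ]
top [[ 0.0061 -0.992   0.126   0.3802]
 [-1.     -0.0066 -0
[... 242 characters left out ...]
 [292.8 173.3] 0.6 [ 0.6309 -0.0188  0.103 ]
slicer [293.  171.1] 0.81 [ 0.6592 -0.0225  0.    ]
slicer [340.3 266.6] 0.66 [ 0.3615 -0.1686  0.    ]
slicer [392.4 208.4] 0.19 [ 0.5426 -0.3335  0.    ]
narrow_gauge [392.2 209.7] 0.7 [ 0.5385 -0.3328  0.    ]
narrow_gauge [419.9 258.3] 0.7 [ 0.3883 -0.4142  0.    ]
narrow_gauge_line [404.3 191.2] 0.68 [ 0.5973 -0.3724  0.    ]
narrow_gauge_line [402.1 270.1] 0.62 [ 0.352  -0.3582  0.    ]
wide_gauge [162.8 230.7] 0.9 [0.4683 0.3804 0.    ]
oil_bottle [345.9 269.2] 0.94 [ 0.3537 -0.1857  0.    ]
small_jar [232.4 273.7] 0.7 [0.338  0.1622 0.    ]
tall_jar [210.1 150. ] 0.7 [0.7256 0.2409 0.    ]
tall_jar [160.5 227.3] 0.59 [0.4788 0.388  0.    ]
```

View pics/top0.png

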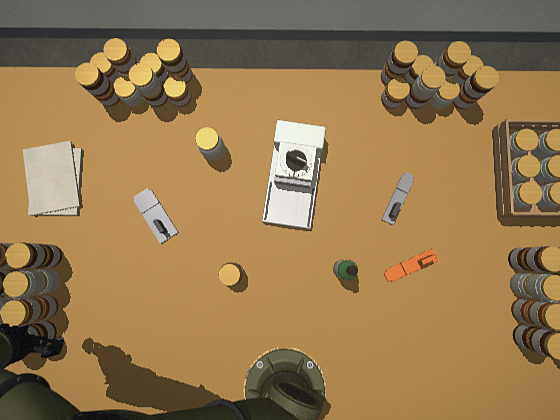

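View pics/scene0.png

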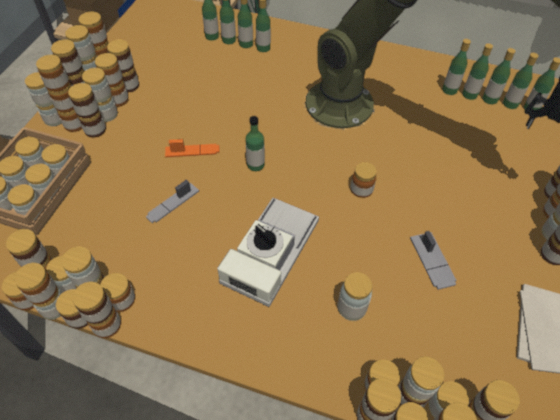

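The slicer is at about (0.67, -0.025) with its front toward the robot. The steel narrow gauge is at (392,210) px in the top view, with its tip pointing away, and the orange one is the decoy. I'm moving above the dial for a close look.

Call:
servo_tool:
  increments:
    - [[-50, -34, -8, 0, 0, 0, 85], [-100, -68, -16, 0, 0, 0, 85], [-150, -102, -24, 0, 0, 0, 85], [-200, -136, -32, 0, 0, 0, 85], [-250, -170, -40, 0, 0, 0, 85], [-300, -204, -48, 0, 0, 0, 85], [-350, -238, -56, 0, 0, 0, 85], [-400, -272, -60, 0, 0, 0, 85]]

```text
t: 2.2
tcp_pos: [0.4912, 0.2093, 0.3108]
tool_rot: [0.001, 0.158, 0.987, 0.0]
ft_force: [1.3, 1.4, -0.4]
grip_width: 0.0849
grip_force: 0.0
```

Call:
servo_tool:
  increments:
    - [[-50, -34, 0, 0, 0, 0, 85], [-100, -68, 0, 0, 0, 0, 85], [-150, -102, 0, 0, 0, 0, 85], [-200, -136, 0, 0, 0, 0, 85], [-200, -136, 0, 0, 0, 0, 85], [-200, -136, 0, 0, 0, 0, 85]]

```text
t: 2.95
tcp_pos: [0.6375, 0.0196, 0.3096]
tool_rot: [-0.0, 0.158, 0.987, 0.0]
ft_force: [-0.5, -0.0, 0.0]
grip_width: 0.0854
grip_force: 0.0
```

Run:
```python
from h import *
np.set_printoptions(precision=4,suppress=True)
s=read_state(); print(s["t"],s["tcp_pos"],s["tool_rot"],s["qpos"])
k=get_calibration("wrist"); im=grab_frame("wrist"); print(np.array(k["extrinsics"])[:3],k["fovy"])
cv2.imwrite("pics/w1.png",im); 
for t,z in [("mouth",.03),("dial_grip",.136),("dial_pointer",.147),("scale_mark",.103),("slicer",0)]:
    for d in landmark_of("wrist",t)[:3]: print(t,np.round(d["location"],1),round(d["confidence"],2),atz("wrist",d["location"],z,k))
```

```text
2.95 [0.6375 0.0196 0.3096] [-0.0005  0.1579  0.9875  0.0003] [-0.0393  0.4866 -0.0501  1.3613  0.0234  1.2951  1.1637]
[[ 0.3116  0.9157  0.2537  0.5721]
 [ 0.9502 -0.3007 -0.0817  0.0408]
 [ 0.0015  0.2665 -0.9638  0.4332]] 65.70646984690485
mouth [242.  159.8] 0.88 [ 0.6064 -0.0153  0.03  ]
dial_grip [243. 240.] 0.7 [ 0.6718 -0.0262  0.136 ]
dial_grip [254.5 202. ] 0.32 [ 0.639  -0.0027  0.136 ]
dial_pointer [213.5 227.4] 0.81 [ 0.6476 -0.0461  0.147 ]
scale_mark [236.3 188.6] 0.85 [ 0.6268 -0.0209  0.103 ]
scale_mark [ 52.2 183.8] 0.71 [ 0.5443 -0.2406  0.103 ]
scale_mark [241.1 238.7] 0.32 [ 0.6808 -0.0351  0.103 ]
slicer [254.3 201.5] 0.8 [ 0.6688 -0.0226  0.    ]
```

View pics/w1.png

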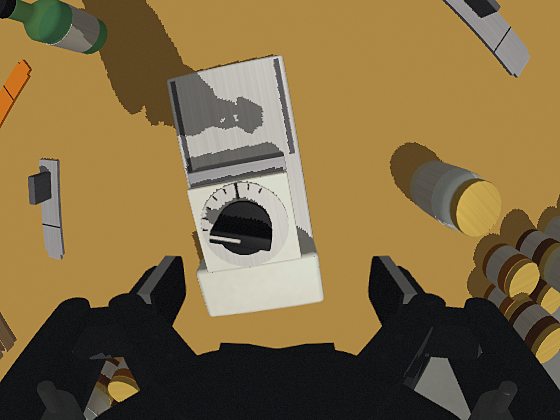

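Wrist view: the dial is at about (243,228), with its white pointer line ending near (208,235). The long mark is at about (237,190), and the bed front corners are at (168,80) and (282,56). I'm enlarging it.

Run:
```python
import cv2
im=cv2.imread("pics/w1.png"); cv2.imwrite("pics/w1c.png",cv2.resize(im[165:285,175:335],None,fx=5,fy=5,interpolation=cv2.INTER_CUBIC))
```

```text
(no output)
```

View pics/w1c.png

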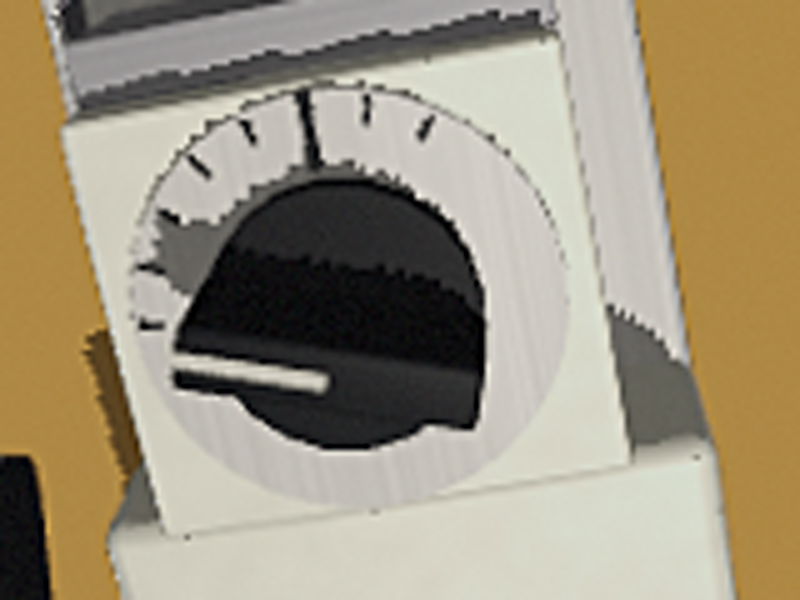

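Run:
```python
from h import *
np.set_printoptions(precision=4,suppress=True)
k=get_calibration("wrist")
P=lambda u,v,z: atz("wrist",(175+u/5-.4,165+v/5-.4),z,k)[:2]
ang=lambda d: np.degrees(np.arctan2(d[1],d[0]))
a=P(325,383,.147);e=P(172,366,.147); print("axis",a,"end",e,np.linalg.norm(e-a),ang(e-a), "tail",P(478,402,.147))
o=P(303,92,.103);i=P(316,165,.103); print("mark",o,i,np.linalg.norm(o-i),ang(o-i))
c=[P(*p,.1) for p in[(65,122),(555,38),(628,465),(185,535)]]; print("bridge",c,np.mean(c,0),ang(c[0]-c[1]),ang(c[0]-c[3]),ang(c[1]-c[2]),np.linalg.norm(c[0]-c[1]))
S=[P(*p,.103) for p in [(348,84),(570,290),(375,510),(215,447)]]
from scipy.optimize import least_squares
r=least_squares(lambda q:[np.hypot(*(s-q[:2]))-.048 for s in S+[o]],[.675,-.025]); ax=r.x; print("scale c",ax,r.fun, "mark dir",ang(o-ax))
for p in [(148,325),(145,267),(165,213),(200,165),(247,131),(309,128),(366,108),(427,126)]: print(ang(P(*p,.103)-ax))
b=[atz("wrist",p,.03,k)[:2] for p in[(168,80),(282,56)]]; print("bedfront",b,np.mean(b,0),ang(b[0]-b[1]),np.linalg.norm(b[0]-b[1]))
```

```text
axis [ 0.6687 -0.0267] end [ 0.6566 -0.0538] 0.029693685320647183 -114.16215187668935 tail [ 0.6813 -0.0002]
mark [ 0.6211 -0.0195] [ 0.6367 -0.0222] 0.01585160517631948 170.27840761669705
bridge [array([ 0.6111, -0.0716]), array([0.6272, 0.0337]), array([0.7244, 0.0202]), array([ 0.7105, -0.0825])] [ 0.6683 -0.0251] -98.67076010779779 173.7382573797323 172.05176100835357 0.10660316008365732
scale c [ 0.6685 -0.0253] [ 0.0005 -0.0011  0.0011 -0.0013 -0.0003] mark dir 173.0548267297603
-101.96433015477865
-118.69150246063185
-135.34808207015055
-152.52524990870512
-169.06949844090013
173.70786909971127
156.7376850243237
139.08173767330018
bedfront [array([ 0.4774, -0.0716]), array([0.4986, 0.0728])] [0.488  0.0006] -98.35708448264049 0.14600531748670093
```

Call:
servo_tool:
  increments:
    - [[-11, -8, 0, 0, 0, 10, 85], [-22, -16, 0, 0, 0, 20, 85], [-33, -25, 10, 0, 0, 30, 85], [-43.6, -33.5, 25, 0, 0, 40, 85], [-43.6, -33.5, 45, 0, 0, 50, 85], [-43.6, -33.5, 60, 0, 0, 60, 85], [-43.6, -33.5, 60, 0, 0, 70, 85], [-43.6, -33.5, 60, 0, 0, 80, 85]]

```text
t: 4.25
tcp_pos: [0.6686, -0.0254, 0.25]
tool_rot: [-0.0, 0.757, 0.653, 0.0]
ft_force: [-0.5, 0.4, -0.1]
grip_width: 0.0851
grip_force: 0.0
```

Call:
servo_tool:
  increments:
    - [[0, 0, 0, 0, 0, 8, 85], [0, 0, 0, 0, 0, 16, 85], [0, 0, 0, 0, 0, 16, 85], [0, 0, 0, 0, 0, 16, 85]]

```text
t: 4.75
tcp_pos: [0.6687, -0.0258, 0.2501]
tool_rot: [0.0, 0.838, 0.545, 0.0]
ft_force: [-0.0, 0.5, -0.2]
grip_width: 0.085
grip_force: 0.0
```

Run:
```python
from h import *
np.set_printoptions(precision=4,suppress=True)
s=read_state(); print(s["t"],s["tcp_pos"],s["tool_rot"],s["qpos"])
k=get_calibration("wrist"); im=grab_frame("wrist")
cv2.imwrite("pics/w2.png",im)
for t,z in [("dial_grip",.136),("dial_pointer",.147),("scale_mark",.103)]:
    for d in landmark_of("wrist",t)[:2]: print(t,np.round(d["location"],1),round(d["confidence"],2),atz("wrist",d["location"],z,k))
```

```text
4.75 [ 0.6687 -0.0258  0.2501] [0.     0.8384 0.545  0.0001] [-0.2044  0.5984  0.3766  1.3747 -0.2233  1.2102 -0.2265]
dial_grip [278.8 212. ] 0.73 [ 0.6682 -0.0279  0.136 ]
dial_pointer [276.7 238.3] 0.78 [ 0.6598 -0.043   0.147 ]
scale_mark [230. 213.] 0.56 [ 0.6252 -0.0204  0.103 ]
```

View pics/w2.png

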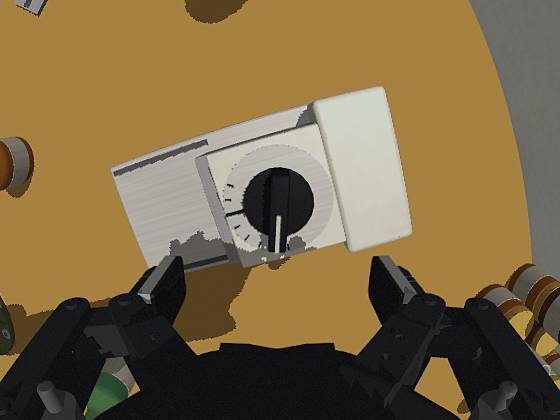

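The bar is upright and centred at column ~278 between the fingers, so the alignment is good. Descending and gripping.

Call:
servo_tool:
  increments:
    - [[0, 0, 40, 0, 0, 0, 85], [0, 0, 80, 0, 0, 0, 85], [0, 0, 105, 0, 0, 0, 60], [0, 0, 114, 0, 0, 0, 40], [0, 0, 114, 0, 0, 0, 30], [0, 0, 114, 0, 0, 0, 5], [0, 0, 114, 0, 0, 0, 5], [0, 0, 114, 0, 0, 0, 5]]
  force: 40

```text
t: 5.95
tcp_pos: [0.6698, -0.0264, 0.1374]
tool_rot: [0.001, 0.839, 0.544, 0.001]
ft_force: [1.8, -0.2, 5.8]
grip_width: 0.0133
grip_force: 42.4
```

Call:
servo_tool:
  increments:
    - [[0, 0, 0, 0, 0, 0, 5], [0, 0, 0, 0, 0, 0, 5]]

```text
t: 6.2
tcp_pos: [0.6698, -0.0264, 0.1374]
tool_rot: [0.001, 0.839, 0.544, 0.001]
ft_force: [2.0, -0.4, 5.7]
grip_width: 0.0132
grip_force: 42.5
```

Call:
servo_tool:
  increments:
    - [[0, 0, 0, 0, 0, 8, 5], [0, 0, 0, 0, 0, 16, 5], [0, 0, 0, 0, 0, 24, 5], [0, 0, 0, 0, 0, 32, 5], [0, 0, 0, 0, 0, 40, 5], [0, 0, 0, 0, 0, 48, 5], [0, 0, 0, 0, 0, 56, 5], [0, 0, 0, 0, 0, 64, 5]]

```text
t: 7.2
tcp_pos: [0.6704, -0.0276, 0.1374]
tool_rot: [0.001, 1.0, 0.014, 0.002]
ft_force: [3.7, -4.2, 3.3]
grip_width: 0.0131
grip_force: 41.6
```

Call:
servo_tool:
  increments:
    - [[0, 0, 0, 0, 0, 5, 5], [0, 0, 0, 0, 0, 8.5, 5], [0, 0, 0, 0, 0, 8.5, 5], [0, 0, 0, 0, 0, 8.5, 5]]

```text
t: 7.7
tcp_pos: [0.6704, -0.0277, 0.1374]
tool_rot: [0.001, 0.998, -0.058, 0.002]
ft_force: [4.1, -3.3, 4.5]
grip_width: 0.0133
grip_force: 41.9
```

Call:
servo_tool:
  increments:
    - [[0, 0, 0, 0, 0, 0, 40], [0, 0, 0, 0, 0, 0, 70], [0, 0, -10, 0, 0, 0, 85], [0, 0, -60, 0, 0, 0, 85], [0, 0, -110, 0, 0, 0, 85], [0, 0, -150, 0, 0, 0, 85], [0, 0, -150, 0, 0, 0, 85]]

```text
t: 8.57
tcp_pos: [0.6698, -0.0271, 0.2905]
tool_rot: [0.0, 0.998, -0.058, 0.003]
ft_force: [-0.9, 0.3, -0.5]
grip_width: 0.085
grip_force: 0.0
```

Run:
```python
from h import *
np.set_printoptions(precision=4,suppress=True)
s=read_state(); print(s["t"],s["tcp_pos"],s["tool_rot"],s["qpos"])
k=get_calibration("wrist"); im=grab_frame("wrist")
np.savez("k3.npz",**k)
cv2.imwrite("pics/w3.png",im)
c=proj("wrist",[.6685,-.0258,.12],k);print(c)
x,y=int(c[0]-80),int(c[1]-60); print(x,y); cv2.imwrite("pics/w3c.png",cv2.resize(im[y:y+120,x:x+160],None,fx=5,fy=5,interpolation=cv2.INTER_CUBIC))
```

```text
8.575 [ 0.6698 -0.0271  0.2905] [ 0.0002  0.9983 -0.0581  0.0033] [-0.3852  0.6468  0.7681  1.3118 -0.4448  1.3481 -1.3137]
[275.7872 194.1527]
195 134
```

View pics/w3c.png

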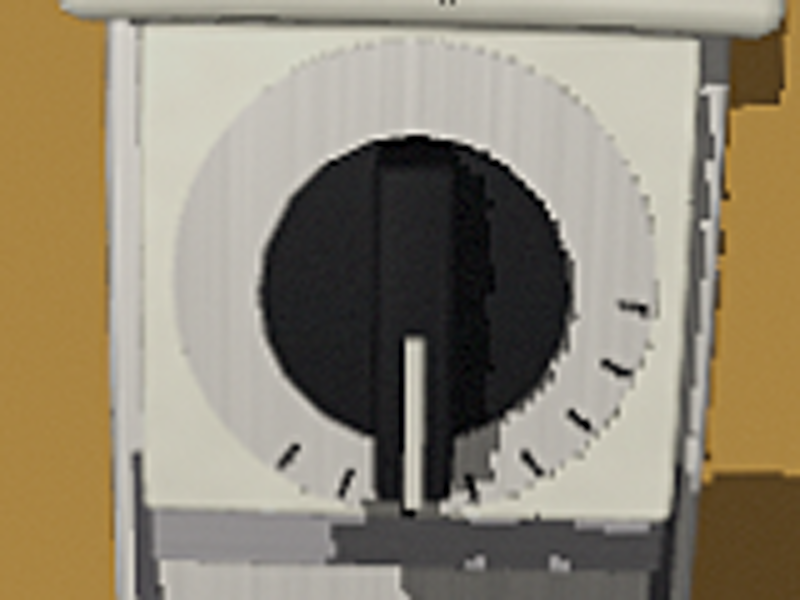

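The pointer stands over the long mark: its line runs (415,340)→(411,505) in the crop, between the ticks at (346,482) and (473,488). I'll compute the angles.

Run:
```python
from h import *
np.set_printoptions(precision=4,suppress=True)
k=dict(np.load("k3.npz"))
P=lambda u,v,z: atz("wrist",(195+u/5-.4,134+v/5-.4),z,k)[:2]
ang=lambda d: np.degrees(np.arctan2(d[1],d[0]))%360
a=P(415,340,.147);e=P(411.5,500,.147);print("axis",a,"end",e,ang(e-a),np.linalg.norm(e-a))
from scipy.optimize import least_squares
S=[P(*p,.103) for p in[(175,275),(415,38),(658,290),(245,110),(590,115)]]
r=least_squares(lambda q:[np.hypot(*(s-q[:2]))-.048 for s in S],[.675,-.025]);ax=r.x;print(ax,r.fun*1e3)
for n,p in zip([0,1,2,3,4,6,7],[(634,306),(617,370),(580,420),(534,464),(474,490),(346,483),(290,457)]):
    g=ang(P(*p,.103)-ax); print(n,g,"mark est",g-(5-n)*17.19,"own ax",ang(P(*p,.103)-a)-(5-n)*17.19)
t=[P(*p,.1) for p in[(142,22),(150,507),(698,38),(668,520)]]; print("sides",ang(t[1]-t[0]),ang(t[3]-t[2]))
```

```text
axis [ 0.668  -0.0274] end [ 0.6395 -0.0235] 172.18632127627114 0.028800987308876376
[ 0.6678 -0.0277] [-0.4489  0.4331 -0.2208 -0.1323 -0.4497]
0 258.0386693531372 mark est 172.08866935313722 own ax 171.98609425977514
1 240.23334386414888 mark est 171.4733438641489 own ax 171.50298996349557
2 223.47371859982454 mark est 171.90371859982451 own ax 172.0570650978612
3 206.30774878780903 mark est 171.92774878780904 own ax 172.1883146218824
4 188.89735521772758 mark est 171.70735521772758 own ax 172.05590162238008
6 154.2178158152089 mark est 171.4078158152089 own ax 171.84045130701716
7 137.60452833503217 mark est 171.98452833503217 own ax 172.39723418970007
sides 172.21860603270756 172.00584835390436
```

Call:
servo_tool:
  increments:
    - [[-16, 53, 0, 0, 0, 3, 85], [-32, 106, 0, 0, 0, 6, 85], [-48, 159, 0, 0, 0, 10, 85], [-64, 212, 0, 0, 0, 14, 85], [-80, 265, 0, 0, 0, 18, 85], [-94, 318, 0, 0, 0, 20, 85], [-94, 318, 0, 0, 0, 20, 85], [-94, 318, 0, 0, 0, 20, 85]]

```text
t: 9.62
tcp_pos: [0.5386, -0.3303, 0.2849]
tool_rot: [-0.001, 0.973, -0.23, -0.001]
ft_force: [-0.2, -0.2, -0.8]
grip_width: 0.085
grip_force: 0.0
```

Run:
```python
from h import *
np.set_printoptions(precision=4,suppress=True)
s=read_state(); print(s["t"],s["tcp_pos"],s["tool_rot"],s["qpos"])
k=get_calibration("wrist"); im=grab_frame("wrist")
np.savez("k4.npz",**k)
cv2.imwrite("pics/w4.png",im)
for t,z in [("narrow_gauge",0),("narrow_gauge_line",0)]:
    for d in landmark_of("wrist",t)[:2]: print(t,np.round(d["location"],1),round(d["confidence"],2),atz("wrist",d["location"],z,k))
y,x=80,190;cv2.imwrite("pics/w4c.png",cv2.resize(im[y:y+170,x:x+190],None,fx=3.5,fy=3.5,interpolation=cv2.INTER_CUBIC))
```

```text
9.625 [ 0.5386 -0.3303  0.2849] [-0.0007  0.9731 -0.2304 -0.0008] [ 0.0533  0.6118  0.8481  1.4297 -0.4627  1.3089 -1.1048]
narrow_gauge [384.7 239.8] 0.79 [ 0.3862 -0.4226 -0.    ]
narrow_gauge [279.5 172.7] 0.76 [ 0.5352 -0.3324  0.    ]
narrow_gauge_line [284.2 121.9] 0.84 [ 0.5903 -0.3664  0.    ]
narrow_gauge_line [354.7 274.8] 0.84 [ 0.3559 -0.3637  0.    ]
```

View pics/w4c.png

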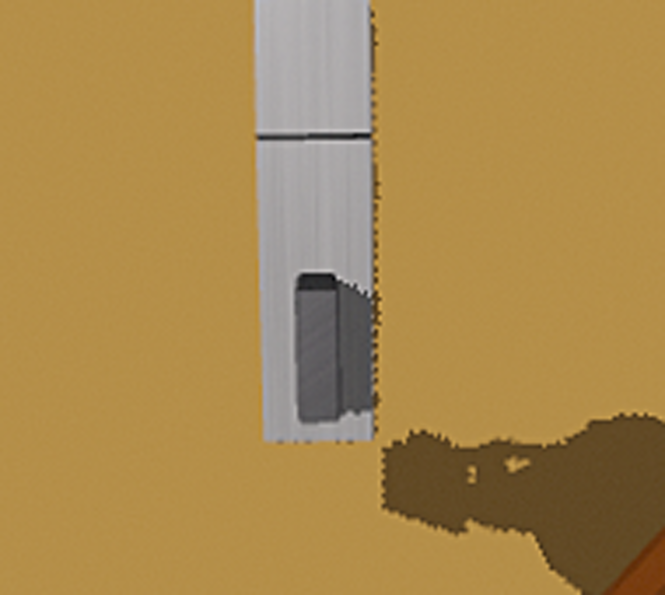

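The narrow gauge is steel, tip up in the picture. Its line is at crop row 135, the fin top spans (296–340, 290–420), and the blade's back end is at row 440.

Run:
```python
from h import *
np.set_printoptions(precision=4,suppress=True)
k=dict(np.load("k4.npz"))
P=lambda u,v,z: atz("wrist",(190+u/3.5-.4,80+v/3.5-.4),z,k)[:2]
ang=lambda d: np.degrees(np.arctan2(d[1],d[0]))
f=[P(*p,.052) for p in[(296,290),(338,290),(340,421),(298,421)]]; print("fin",f,np.mean(f,0),ang(f[0]-f[3]),ang(f[1]-f[2]),np.linalg.norm(f[0]-f[3]),np.linalg.norm(f[0]-f[1]))
l=[P(*p,.007) for p in[(256,135),(371,135)]];b=[P(*p,.007) for p in[(264,440),(375,440)]];
lm=np.mean(l,0);bm=np.mean(b,0);print("line",lm,"back",bm,np.linalg.norm(lm-bm),ang(lm-bm),np.linalg.norm(l[0]-l[1]))
print("origin from blade",bm+(lm-bm)*40/110)
```

```text
fin [array([ 0.5561, -0.3359]), array([ 0.5502, -0.3477]), array([ 0.5117, -0.3294]), array([ 0.5178, -0.3173])] [ 0.534  -0.3326] -25.86344795869471 -25.40220675484669 0.042627160003453866 0.013228277397959997
line [ 0.5973 -0.3629] back [ 0.4977 -0.3156] 0.11026682165200673 -25.414945266397144 0.040071776750437105
origin from blade [ 0.5339 -0.3328]
```

Call:
servo_tool:
  increments:
    - [[-3, 4.2, 40, 0, 0, -1.1, 85], [-3, 4.2, 80, 0, 0, -1.1, 85], [-3, 4.2, 120, 0, 0, -1.1, 85], [-3, 4.2, 160, 0, 0, -1.1, 85], [-3, 4.2, 200, 0, 0, -1.1, 85], [-3, 4.2, 230, 0, 0, -1.1, 85], [-3, 4.2, 247, 0, 0, -1.1, 70], [-3, 4.2, 247, 0, 0, -1.1, 40]]
  force: 60

```text
t: 10.78
tcp_pos: [0.534, -0.3325, 0.0381]
tool_rot: [-0.0, 0.975, -0.221, -0.001]
ft_force: [-0.2, -0.2, -0.2]
grip_width: 0.0532
grip_force: 0.0
```

Call:
servo_tool:
  increments:
    - [[0, 0, 0, 0, 0, 0, 5], [0, 0, 0, 0, 0, 0, 5], [0, 0, 0, 0, 0, 0, 5], [0, 0, 0, 0, 0, 0, 5], [0, 0, 0, 0, 0, 0, 5]]

```text
t: 11.4
tcp_pos: [0.5346, -0.334, 0.0404]
tool_rot: [0.0, 0.975, -0.221, 0.001]
ft_force: [0.4, 1.7, 6.5]
grip_width: 0.0127
grip_force: 59.7
```

Call:
servo_tool:
  increments:
    - [[0, 0, -10, 0, 0, 0, 5], [0, 0, -40, 0, 0, 0, 5], [0, 0, -80, 0, 0, 0, 5], [0, 0, -120, 0, 0, 0, 5], [0, 0, -150, 0, 0, 0, 5], [0, 0, -150, 0, 0, 0, 5]]

```text
t: 12.15
tcp_pos: [0.5345, -0.3345, 0.1917]
tool_rot: [0.001, 0.975, -0.221, 0.002]
ft_force: [-0.4, 0.0, -2.6]
grip_width: 0.0131
grip_force: 58.6
```

Run:
```python
from h import *
np.set_printoptions(precision=4,suppress=True)
s=read_state(); print(s["t"],s["tcp_pos"],s["tool_rot"],s["qpos"],s["ft_force"],s["moment"])
d=np.array([np.cos(np.radians(-8)),np.sin(np.radians(-8))]); ax=np.array([.669,-.0272])
for X in(-.225,-.135): 
    p=ax+X*d; print(X,p,toolshift([*p,.19]))
```

```text
12.15 [ 0.5345 -0.3345  0.1917] [ 0.0008  0.9752 -0.2213  0.002 ] [ 0.076   0.678   0.7982  1.5809 -0.5276  1.1048 -1.013 ] [-0.4252  0.0469 -2.6435] [0.0564 0.0186 0.0527]
-0.225 [0.4462 0.0041] [-225.7768 -267.4145    0.5209]
-0.135 [ 0.5353 -0.0084] [-139.9741 -294.5765    0.8764]
```

Call:
servo_tool:
  increments:
    - [[-28, -33, 0, 0, 0, -2, 5], [-56, -67, 0, 0, 0, -4, 5], [-84, -100, 0, 0, 0, -6.5, 5], [-113, -134, 0, 0, 0, -9, 5], [-141, -167, 0, 0, 0, -11, 5], [-170, -200, 0, 0, 0, -14, 5], [-198, -234, 0, 0, 0, -16, 5], [-226, -267, 0, 0, 0, -17.6, 5]]

```text
t: 13.15
tcp_pos: [0.4439, 0.0064, 0.1881]
tool_rot: [0.0, 0.998, -0.069, -0.001]
ft_force: [1.0, 1.0, -1.9]
grip_width: 0.0133
grip_force: 58.8
```

Call:
servo_tool:
  increments:
    - [[0, 0, 15, 0, 0, 0, 5], [0, 0, 40, 0, 0, 0, 5], [0, 0, 80, 0, 0, 0, 5], [0, 0, 95, 0, 0, 0, 5], [0, 0, 95, 0, 0, 0, 5], [0, 0, 95, 0, 0, 0, 5]]

```text
t: 13.9
tcp_pos: [0.4458, 0.0043, 0.0947]
tool_rot: [0.0, 0.998, -0.07, 0.001]
ft_force: [1.0, -0.6, -3.4]
grip_width: 0.0133
grip_force: 58.9
```

Run:
```python
from h import *
np.set_printoptions(precision=4,suppress=True)
s=read_state(); print(s["t"],s["tcp_pos"],R.from_quat(np.roll(s["tool_rot"],-1)).as_matrix(),s["ft_force"])
k=get_calibration("wrist"); im=grab_frame("wrist"); np.savez("k5.npz",**k)
for t,z in [("mouth",.03),("narrow_gauge_line",.0515),("scale_mark",.103)]:
    for d in landmark_of("wrist",t)[:2]: print(t,np.round(d["location"],1),round(d["confidence"],2),atz("wrist",d["location"],z,k))
cv2.imwrite("pics/w5.png",im)
```

```text
13.9 [0.4458 0.0043 0.0947] [[ 0.9903 -0.1392  0.0012]
 [-0.1392 -0.9903 -0.0002]
 [ 0.0012  0.     -1.    ]] [ 1.0099 -0.5503 -3.3858]
narrow_gauge_line [278.7 115.5] 0.94 [ 0.5134 -0.0061  0.0515]
```

View pics/w5.png

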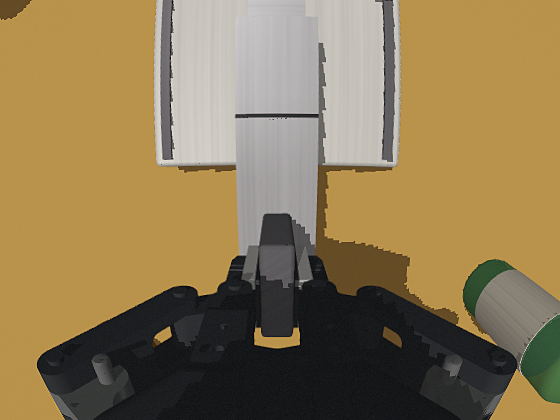

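Wrist view: the gauge hangs straight along the bed. The line is at row 115 (columns 236–319) and the bed front corners are at (157,164) and (398,166). I'll compute the lateral offset and the yaw.

Run:
```python
from h import *
np.set_printoptions(precision=4,suppress=True)
k=dict(np.load("k5.npz")); s=read_state()
ang=lambda d: np.degrees(np.arctan2(d[1],d[0]))
A=lambda p,z: atz("wrist",p,z,k)[:2]
d=np.array([np.cos(np.radians(-8)),np.sin(np.radians(-8))]); n=np.array([-d[1],d[0]]); ax=np.array([.669,-.0272])
sl=lambda p:(np.array([(p-ax)@d,(p-ax)@n])*1000)
b=[A(p,.03) for p in[(157,164),(398,166)]]; print("bed front corners slicer",[sl(p) for p in b],ang(b[0]-b[1])-90)
l=[A(p,.061) for p in[(236,115.5),(319,115.5)]]; print("line",[sl(p) for p in l],sl(np.mean(l,0)),np.linalg.norm(l[0]-l[1]))
e=[A(p,.061) for p in[(236.5,25),(236.5,240),(318.5,25),(318,235)]]; print(ang(e[0]-e[1]),ang(e[2]-e[3]))
print("tcp",sl(s["tcp_pos"][:2]))
```

```text
bed front corners slicer [array([-183.8278,   73.2872]), array([-184.9796,  -73.8869])] -8.448399794429434
line [array([-156.9193,   19.7712]), array([-156.8923,  -20.0679])] [-156.9058   -0.1484] 0.0398391302759017
-8.823792644930267 -7.300900470673132
tcp [-225.5462    0.7145]
```

Call:
servo_tool:
  increments:
    - [[0, 0, 10, 0, 0, 0, 5], [0, 0, 20, 0, 0, 0, 5], [0, 0, 23, 0, 0, 0, 5], [0, 0, 24, 0, 0, 0, 5], [0, 0, 24, 0, 0, 0, 5], [0, 0, 24, 0, 0, 0, 5]]

```text
t: 14.85
tcp_pos: [0.4446, 0.0049, 0.0703]
tool_rot: [-0.0, 0.998, -0.069, -0.0]
ft_force: [-4.0, 0.8, 9.1]
grip_width: 0.0133
grip_force: 60.8
```

Call:
servo_tool:
  increments:
    - [[0, 0, -0.6, 0, 0, 0, 5], [8, 0, -0.6, 0, 0, 0, 5], [16, 0, -0.6, 0, 0, 0, 5], [24, 0, -0.6, 0, 0, 0, 5], [32, 0, -0.6, 0, 0, 0, 5], [40, 0, -0.6, 0, 0, 0, 5], [40, 0, -0.6, 0, 0, 0, 5]]

```text
t: 15.72
tcp_pos: [0.4857, -0.0009, 0.0705]
tool_rot: [0.0, 0.998, -0.069, 0.0]
ft_force: [0.2, 0.2, -2.4]
grip_width: 0.0131
grip_force: 59.1
```

Call:
servo_tool:
  increments:
    - [[8, 0, 0, 0, 0, 0, 5], [16, 0, 0, 0, 0, 0, 5], [24, 0, 0, 0, 0, 0, 5], [32, 0, 0, 0, 0, 0, 5], [40, 0, 0, 0, 0, 0, 5], [46, 0, 0, 0, 0, 0, 5], [46, 0, 0, 0, 0, 0, 5], [46, 0, 0, 0, 0, 0, 5]]

```text
t: 16.73
tcp_pos: [0.5304, -0.0071, 0.0706]
tool_rot: [0.0, 0.998, -0.069, 0.0]
ft_force: [0.5, 0.7, -2.1]
grip_width: 0.0132
grip_force: 59.1
```

Run:
```python
from h import *
np.set_printoptions(precision=4,suppress=True)
s=read_state(); print(s["t"],s["tcp_pos"],s["ft_force"])
d=np.array([np.cos(np.radians(-8)),np.sin(np.radians(-8))]); n=np.array([-d[1],d[0]]); ax=np.array([.669,-.0272])
sl=lambda p:(np.array([(p-ax)@d,(p-ax)@n])*1000)
print("tcp",sl(s["tcp_pos"][:2]))
k=get_calibration("wrist"); im=grab_frame("wrist"); np.savez("k6.npz",**k)
for t,z in [("mouth",.03),("narrow_gauge_line",.03)]:
    for q in landmark_of("wrist",t)[:2]: print(t,np.round(q["location"],1),round(q["confidence"],2),sl(atz("wrist",q["location"],z,k)[:2]))
cv2.imwrite("pics/w6.png",im)
cv2.imwrite("pics/w6c.png",cv2.resize(im[0:240,160:400],None,fx=2.5,fy=2.5,interpolation=cv2.INTER_CUBIC))
```

```text
16.725 [ 0.5304 -0.0071  0.0706] [ 0.4634  0.7059 -2.1141]
tcp [-140.0977    0.6093]
mouth [280.3 103.5] 0.88 [-65.717   -1.0203]
narrow_gauge_line [278.2 116.6] 0.68 [-72.3368   0.0146]
```

View pics/w6c.png

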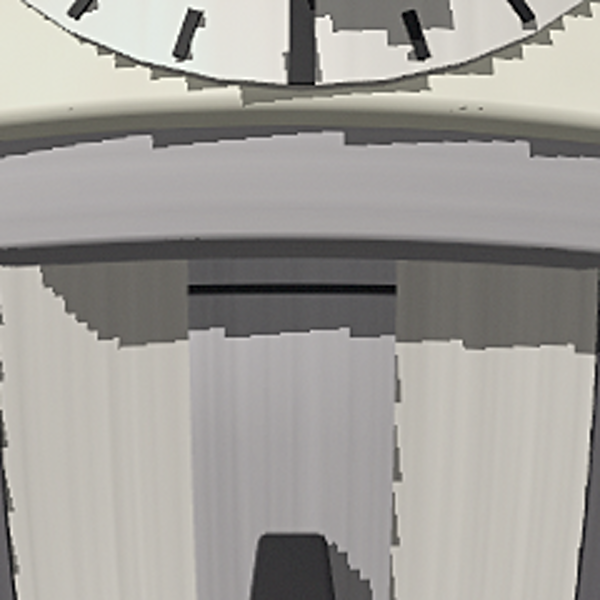

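The line is at crop row 289. The gate's front face is the dark strip at rows 243–262, so the line is still a few mm short.

Run:
```python
from h import *
np.set_printoptions(precision=4,suppress=True)
k=dict(np.load("k6.npz"))
d=np.array([np.cos(np.radians(-8)),np.sin(np.radians(-8))]); n=np.array([-d[1],d[0]]); ax=np.array([.669,-.0272])
sl=lambda p:(np.array([(p-ax)@d,(p-ax)@n])*1000)
im=cv2.imread("pics/w6.png"); print(im[92:122,277].mean(1).round())
print(im[92:122,250].mean(1).round())
for r in (104,105,106): print("gate bottom",r,sl(atz("wrist",(277,r),.041,k)[:2]))
for r in (96,97,98): print("gate top",r,sl(atz("wrist",(277,r),.091,k)[:2]))
for r in (115,115.5,116): print("line",r,sl(atz("wrist",(277,r),.037,k)[:2]))
```

```text
[166. 146. 126.  85.  63.  66.  69.  66.  69.  69.  65.  86.  93.  91.
  91.  89.  91.  89.  90.  90.  97.  61.  13.  17.  15.  57.  96.  88.
  88.  90.]
[171. 150. 127.  97.  61.  66.  66.  66.  66.  68.  67.  82.  93.  89.
  90.  90.  89.  91.  90.  93.  96.  78.   9.  17.  16.  48.  93.  92.
  90.  91.]
gate bottom 104 [-66.4867   0.6204]
gate bottom 105 [-66.9585   0.6199]
gate bottom 106 [-67.4302   0.6195]
gate top 96 [-66.2742   0.6305]
gate top 97 [-66.5928   0.6302]
gate top 98 [-66.9113   0.6299]
line 115 [-71.6197   0.6146]
line 115.5 [-71.8613   0.6143]
line 116 [-72.1029   0.6141]
```

Call:
servo_tool:
  increments:
    - [[3, 0, 0, 0, 0, 0, 5], [5.7, 0, 0, 0, 0, 0, 5], [5.7, 0, 0.3, 0, 0, 0, 5], [5.7, 0, 0.3, 0, 0, 0, 5], [5.7, 0, 0.3, 0, 0, 0, 5]]

```text
t: 17.5
tcp_pos: [0.5364, -0.0079, 0.0704]
tool_rot: [0.0, 0.998, -0.069, 0.0]
ft_force: [1.5, 0.1, -0.2]
grip_width: 0.0133
grip_force: 59.4
```

```bash
cat > chk.py <<'E'
from h import *
np.set_printoptions(precision=4,suppress=True)
s=read_state(); print(s["t"],s["tcp_pos"],s["ft_force"])
k=get_calibration("wrist"); im=grab_frame("wrist"); cv2.imwrite("pics/chk.png",im)
d=np.array([np.cos(np.radians(-8)),np.sin(np.radians(-8))]); n=np.array([-d[1],d[0]]); ax=np.array([.669,-.0272])
W=lambda X,Y,z:np.array([*(ax+X/1e3*d+Y/1e3*n),z])
# brightness profile along slicer x on blade plane
for y in(-12,0,12):
    xs=np.arange(-76,-55,.5); v=[im[tuple(np.round(proj("wrist",W(x,y,.037),k)[::-1]).astype(int))].mean() for x in xs]
    print(y,[(x,int(a)) for x,a in zip(xs,v)][4:])
print("gate bottom row exp",proj("wrist",W(-65.8,0,.041),k),"line exp",proj("wrist",W(-65.8,0,.037),k))
E
python3 chk.py
```

```text
17.5 [ 0.5364 -0.0079  0.0704] [ 1.4588  0.0923 -0.2412]
-12 [(np.float64(-74.0), 89), (np.float64(-73.5), 86), (np.float64(-73.0), 86), (np.float64(-72.5), 88), (np.float64(-72.0), 87), (np.float64(-71.5), 87), (np.float64(-71.0), 87), (np.float64(-70.5), 88), (np.float64(-70.0), 89), (np.float64(-69.5), 88), (np.float64(-69.0), 89), (np.float64(-68.5), 87), (np.float64(-68.0), 88), (np.float64(-67.5), 89), (np.float64(-67.0), 91), (np.float64(-66.5), 44), (np.float64(-66.0), 41), (np.float64(-65.5), 63), (np.float64(-65.0), 95), (np.float64(-64.5), 128), (np.float64(-64.0), 148), (np.float64(-63.5), 159), (np.float64(-63.0), 160), (np.float64(-62.5), 159), (np.float64(-62.0), 159), (np.float64(-61.5), 160), (np.float64(-61.0), 161), (np.float64(-60.5), 159), (np.float64(-60.0), 158), (np.float64(-59.5), 158), (np.float64(-59.0), 160), (np.float64(-58.5), 159), (np.float64(-58.0), 160), (np.float64(-57.5), 162), (np.float64(-57.0), 164), (np.float64(-56.5), 164), (np.float64(-56.0), 164), (np.float64(-55.5), 164)]
0 [(np.float64(-74.0), 85), (np.float64(-73.5), 85), (np.float64(-73.
[... 1244 characters left out ...]
-67.5), 86), (np.float64(-67.0), 88), (np.float64(-66.5), 45), (np.float64(-66.0), 32), (np.float64(-65.5), 63), (np.float64(-65.0), 88), (np.float64(-64.5), 123), (np.float64(-64.0), 145), (np.float64(-63.5), 161), (np.float64(-63.0), 161), (np.float64(-62.5), 160), (np.float64(-62.0), 160), (np.float64(-61.5), 162), (np.float64(-61.0), 160), (np.float64(-60.5), 161), (np.float64(-60.0), 160), (np.float64(-59.5), 158), (np.float64(-59.0), 159), (np.float64(-58.5), 162), (np.float64(-58.0), 162), (np.float64(-57.5), 163), (np.float64(-57.0), 165), (np.float64(-56.5), 165), (np.float64(-56.0), 166), (np.float64(-55.5), 165)]
gate bottom row exp [278.4553 115.497 ] line exp [278.4166 115.5958]
```

Half the line's width shows in front of the gate face, so it is level. Releasing and retreating.

Call:
servo_tool:
  increments:
    - [[0, 0, 0, 0, 0, 0, 20], [0, 0, 0, 0, 0, 0, 35], [0, 0, 0, 0, 0, 0, 50], [0, 0, 0, 0, 0, 0, 50], [0, 0, -20, 0, 0, 0, 50], [0, 0, -50, 0, 0, 0, 50], [0, 0, -90, 0, 0, 0, 50], [0, 0, -90, 0, 0, 0, 50]]

```text
t: 18.55
tcp_pos: [0.5376, -0.0084, 0.1629]
tool_rot: [-0.0, 0.998, -0.069, 0.003]
ft_force: [-0.0, 0.4, -0.2]
grip_width: 0.0504
grip_force: 0.0
```

Call:
servo_tool:
  increments:
    - [[-20, 0, -40, 0, 0, 0, 50], [-40, 0, -80, 0, 0, 0, 50], [-60, 0, -100, 0, 0, 0, 50], [-60, 0, -100, 0, 0, 0, 50], [-60, 0, -100, 0, 0, 0, 50]]

```text
t: 19.18
tcp_pos: [0.4768, 0.0009, 0.2594]
tool_rot: [-0.0, 0.998, -0.069, -0.0]
ft_force: [-0.0, 0.7, -0.7]
grip_width: 0.05
grip_force: 0.0
```

```bash
sed -i '/^for y/,$d' chk.py
cat >> chk.py <<'E'
x,y=np.round(proj("wrist",W(-85,0,.05),k)).astype(int); print(x,y,k["cx"]); y0=max(y-60,0);x0=max(x-80,0)
np.savez("k7.npz",**k); print(x0,y0)
cv2.imwrite("pics/w7c.png",cv2.resize(im[y0:y0+150,x0:x0+160],None,fx=4,fy=4,interpolation=cv2.INTER_CUBIC))
E
python3 chk.py
```

```text
19.175 [0.4768 0.0009 0.2594] [-0.021   0.6508 -0.7322]
278 77 276.6239928582612
198 17
```

View pics/w7c.png

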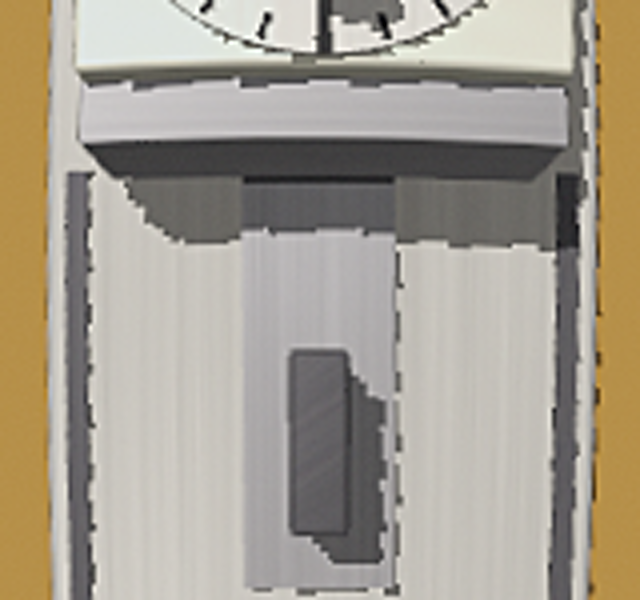

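The picture shows the gauge flat on the bed, with its line at the gate's lower front edge (row 180 in the crop). The dial pointer is still over the long mark, and the gripper is clear.

```bash
python3 -c "
from station import *
print(job_done())"
```

```text
the job is handed in; nothing more can be done
None
```

The job is handed in at about 19 s: the dial pointer is within about 0.3° of the long mark by camera, and the narrow gauge lies flat on the bed with its line within about 1 mm of the gate's front face; the wide gauge, jars and bottle were not touched.

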